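Load the steel slugs into a wooden paperweight, close it on its dowels and hold it pressed

TASK

Finish this glued walnut paperweight: drop one steel slug into each of the three wells of the lower half that lies in the gluing jig, then fit the cover over the two dowels, its burnt decoration upward, until it lies fully home with no gap. Finish while still holding the cover and pressing it down firmly, as you would until the glue grabs: do not let go of it at the end. Leave the sanding block, the wax tin and the eraser where they are.

Things in the scene. Friction and masses are not known exactly. Their poses are not given: they have to be found in the camera images.
- base: lower half: dark walnut block 150 (x) x 60 (y) x 30 (z) mm, 0.2 kg, loose in the jig with 1.5 mm play. Origin: centre of its underside; x along its length, z up. In its top face three round wells, 22 mm wide, 22 mm deep, at x = -36, 0, +36 mm, y = 0; two beech dowels, 10 mm thick with rounded tips, stand 15 mm out of the top face at x = -63 and +63 mm, y = 0
- base_joint (a point): centre of the top (joint) face of the lower half; axes as base
- well_1 (a point): centre of the floor of the well at x = -36 mm of the lower half; the mouth is 22 mm above it
- well_2 (a point): centre of the floor of the middle well
- well_3 (a point): centre of the floor of the well at x = +36 mm
- jig: gluing jig, fixed to the table: plywood board 206 (x) x 104 (y) x 9 (z) mm with low hardwood stops that rise 10 mm above the board on all four sides of the lower half. Origin: centre of its underside, on the table; x along its length. The lower half stands on the board
- cover: upper half: dark walnut board 150 (x) x 60 (y) x 18 (z) mm, 0.13 kg, with a burnt border and sprig on top, lying flat on the table, right side up. Two holes 11.5 mm wide go right through it at x = -63 and +63 mm, y = 0; it fits either way round. Origin: centre of its underside; x along its length, z up
- cover_joint (a point): centre of the underside (joint face) of the cover; axes as cover
- slug_1_center (a point): centre of a bright steel slug, a cylinder 18 mm thick and 20 mm tall, 40 g, standing upright on the table; once on the floor of a well its top is 2 mm below the joint face
- slug_2_center (a point): centre of a second, equal slug
- slug_3_center (a point): centre of a third, equal slug
- slug_1: the first slug; origin at the centre of its underside
- slug_2: the second slug; likewise
- slug_3: the third slug; likewise
- sanding_block: brown sanding block 52 x 72 x 27 mm on the table, a bystander; origin at the centre of its underside
- wax_tin: round white wax tin with a brown lid, 63 mm wide, 22 mm high, a bystander; origin at the centre of its underside
- eraser: blue and white eraser 20 x 44 x 12 mm, a bystander; origin at the centre of its underside
Not all that is in view belongs to the job. There is more than one size of the cover; the one meant has the size given above.

How it is judged:
By the outcome, as a careful person would: the job done as asked, in the order asked, and still so for the second after the job is handed in, while the arm keeps its last pose, push and grip.
It also fails if it takes over 72 s, if anything falls off the work surface, if the arm or the gripper's body presses on something with over 40 N, if the wrist force passes 120 N, or if a joint passes its speed limit or range.

ROBOT

A 6-joint arm with a two-finger parallel gripper is mounted at the origin on a cart in front of the work surface, level with it; the furniture and walls round the work are solid. World frame = base frame: x ahead of the robot, y to its left, z up, the work surface at z = 0. Lengths are in m, angles in rad, forces in N, time in s.
With the tool pointing down it reaches from about 0.375 to 0.75 m from the base axis. Payload 9 kg.
Tool frame: the origin (TCP) lies at the very end of the fingers, on their centre line; the grasp point (between the pads) lies 19 mm behind it; z points along the fingers, y is the line along which they close (so a half turn about z gives the same grasp; the last joint's range is limited). The gripper opens to 85 mm and grips with 20 to 120 N. Pads are 22 mm wide; open, the fingers measure 114 mm over their backs; the gripper's body (76 mm by 85 mm) begins 54 mm behind the grasp point. The pads swing forward as they close: fully open they stand 13 mm farther back than shut.
Start: joints at [0.897, 0.104, 0.097, 1.564, 0, 1.353], TCP at [0.264, 0.539, 0.207] pointing down, gripper open.
Joint ranges: [-2.99, 2.99], [-0.84, 1.86], [-1.1, 1.16], [-1.84, 2.11], [-1.51, 1.56], [-3.14, 3.14]. Speed limits (rad/s): [2.22, 2.22, 2.57, 3.14, 3.14, 3.14].

INTERFACE

Orientations are given as a 3x3 rotation matrix whose columns are the frame's x, y, z axes.
In Python, from rig import env gives the robot as it stands. Calls block until the motion is done:
- env.reach(position, orientation): joint-space move of the TCP to a pose.
- env.movel(position, rotation=None, speed=0.15, threshold=None): straight line of the TCP; rotation=None keeps the orientation; speed is the mean speed in m/s. With threshold (N) it stops when the force on the tool has changed by that much, and returns True; else False.
- env.goto_joints(angles): joint-space move.
- env.set_gripper(opening, strength=None): opening from 0.0 (shut) to 1.0 (fully open); strength is the grip in N (None keeps the last); returns when the fingers have stopped.
- env.hold(seconds).
- env.ik(position, orientation): joint angles nearest the present ones, or None.
- env.get_state(): the state.
- env.camera(name): name is "side" or "top" or "wrist"; returns the picture (384x512x3 uint8, red, green, blue); there is no depth.
- env.camera_params(name): a dict with "vertical_fov" (degrees; the focal length in pixels is half the picture's height over the tangent of half this angle, whatever the lens; pixels are square), "cx", "cy" (the principal point, pixels), "R" (3x3) and "t" (3): a world point X has camera coordinates R X + t; the wrist camera has in their place "T_tool_cam" (4x4, takes a point from camera to tool coordinates, whose origin is the TCP and whose axes are the flange's). Camera axes: x right, y down, z forward; pixel columns grow to the right and rows downward; lengths in m; the calibration is good to about 2 mm. A picture is of the moment at which its call begins: read the wrist's pose just before it. camera_params takes no time and is no camera call.
A pose or a line that the arm cannot do raises env.MotionError and nothing moves.
- env.job_done(): hands the job in; it is judged then, once.
The state is a dict: "clock": time; "qpos": joint angles; "joint_vel": joint speeds; "joint_efforts": joint torques, N m; "position": TCP position; "orientation": TCP orientation; "force": force on the tool from outside, world axes, zero at the start; "ft_torque": the same for the moment, N m; "grip_width": opening from 0.0 (shut) to 1.0 (fully open); "gripper_force": force on a finger pad.
Only numpy, scipy, OpenCV 4.12 (cv2) and the standard library are available. Lean on these libraries where they do the work, as an engineer would, in place of code of your own. Each camera call takes 0.05 s, during which the arm holds its last target. There are 200 camera calls.

## Working session

There is one attempt and no reset: what is moved stays moved. The work goes in short steps, each a Python script; the robot and the scene stay as the last script left them, time stands still between calls to the robot, and variables do not carry over. Pictures are saved under pics/ and viewed, at most 10 in all, crops included, and the job is handed in when it is done.

```bash
ls; mkdir -p pics
python3 - <<'E'
from rig import env
import cv2,numpy as np
for n in("top","side"):
    im=env.camera(n); cv2.imwrite(f"pics/{n}0.png",im[:,:,::-1])
    np.save(f"pics/{n}0.npy",im)
    p=env.camera_params(n); print(n,{k:np.round(v,4).tolist() for k,v in p.items() if not isinstance(v,str)}, [k for k in p])
p=env.camera_params("wrist");print(p)
s=env.get_state();print(s)
E
```

```text
pics
top {'vertical_fov': 45.6569, 'cx': 258.9326, 'cy': 191.7127, 'R': [[-0.0121, -0.9998, 0.0162], [-0.9802, 0.0087, -0.198], [0.1978, -0.0183, -0.9801]], 't': [0.004, 0.5334, 1.061]} ['vertical_fov', 'cx', 'cy', 'R', 't']
side {'vertical_fov': 50.8878, 'cx': 263.9701, 'cy': 190.2769, 'R': [[-0.98, -0.199, -0.0096], [-0.1219, 0.6372, -0.761], [0.1576, -0.7446, -0.6487]], 't': [0.5248, 0.1073, 0.8852]} ['vertical_fov', 'cx', 'cy', 'R', 't']
{'vertical_fov': 69.80732774373789, 'cx': 255.6465944308272, 'cy': 183.2250352186155, 'T_tool_cam': array([[-4.02082394e-04, -9.65602447e-01, -2.60022599e-01,
         6.65936250e-02],
       [ 9.99999842e-01, -4.90667853e-04,  2.75775066e-04,
        -1.12154264e-03],
       [-3.93873809e-04, -2.60022447e-01,  9.65602492e-01,
        -1.65310413e-01],
       [ 0.00000000e+00,  0.00000000e+00,  0.00000000e+00,
         1.00000000e+00]])}
{'clock': 0.1, 'qpos': array([8.97290498e-01, 1.04665675e-01, 9.65726491e-02, 1.56388926e+00,
       1.73101570e-05, 1.35309034e+00]), 'joint_vel': array([1.04999399e-03, 8.85515984e-04, 1.67197684e-03, 1.06364737e-03,
       3.09832574e-04, 1.15011786e-05]), 'joint_efforts': array([ 5.55498627e-03, -5.58208644e+01,  5.04718065e+01,  1.31331693e-02,
       -3.27469907e-04,  1.07974046e-05]), 'position': array([0.26389863, 0.53850107, 0.20669891]), 'orientation': array([[-8.97909134e-01,  4.40180213e-01, -7.53250016e-04],
       [ 4.40180773e-01,  8.97908708e-01, -9.16197588e-04],
       [ 2.73057699e-04, -1.15422836e-03, -9.99999297e-01]]), 'force': array([-0.15248792,  0.08458814,  1.01826402]), 'ft_torque': array([-0.02733802, -0.00855845,  0.02915525]), 'gripper_force': 0.0, 'grip_width': 0.9956314554954556}
```

```bash
python3 -c "
import cv2
a=cv2.imread('pics/top0.png');cv2.imwrite('pics/top0b.png',cv2.resize(a,(800,600),interpolation=cv2.INTER_CUBIC))"
```

```text
(no output)
```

View pics/top0b.png

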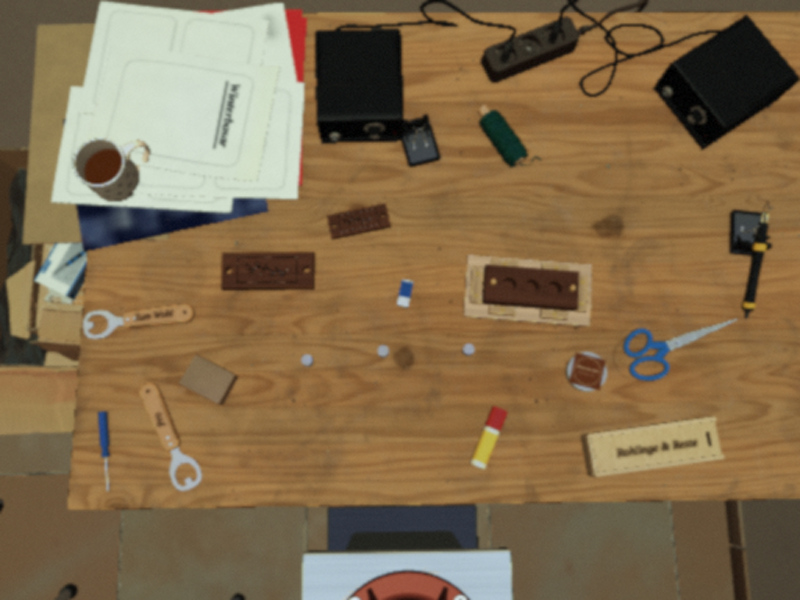

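View pics/side0.png

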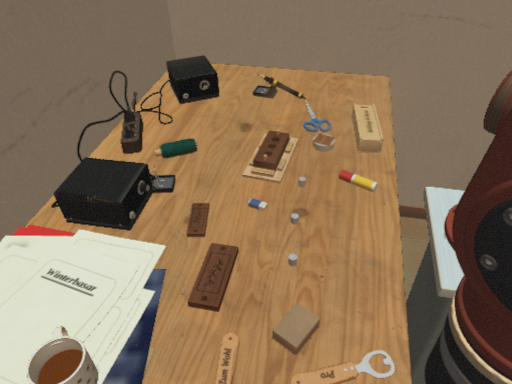

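Top view, in 800x600 pixels:

| Item | Pixel | Choice |
|---|---|---|
| Large cover | (268,271) | chosen, about 93 px long |
| Small cover | (358,221) | decoy, about 60 px long |
| Jig and base | (528,288) | jig |
| Slugs | (307,360), (383,351), (468,349) | the three slugs |

Next I convert these to world positions and check the sizes.

```bash
cat > h.py <<'E'
from rig import env
import cv2,numpy as np
def foc(p): return 192/np.tan(np.radians(p["vertical_fov"]/2))
def campose(name,st=None):
    p=env.camera_params(name)
    if name=="wrist":
        T=np.eye(4);T[:3,:3]=st["orientation"];T[:3,3]=st["position"];C=T@p["T_tool_cam"]
        return p,C[:3,:3],C[:3,3]
    R=np.array(p["R"]);return p,R.T,-R.T@np.array(p["t"])
def px2w(name,uv,z,st=None):
    p,R,c=campose(name,st);f=foc(p)
    d=R@np.array([(uv[0]-p["cx"])/f,(uv[1]-p["cy"])/f,1]);return c+d*(z-c[2])/d[2]
def w2px(name,X,st=None):
    p,R,c=campose(name,st);f=foc(p);q=R.T@(np.array(X)-c);return np.array([q[0]/q[2]*f+p["cx"],q[1]/q[2]*f+p["cy"]])
def down(yaw):  # tool x axis at yaw, z down
    c,s=np.cos(yaw),np.sin(yaw);return np.array([[c,s,0],[s,-c,0],[0,0,-1.]])
def snap(fn):
    st=env.get_state();im=env.camera("wrist");np.savez(f"pics/{fn}.npz",im=im,position=st["position"],orientation=st["orientation"]);cv2.imwrite(f"pics/{fn}.png",im[:,:,::-1]);return im,st
E
python3 - <<'E'
from h import *
k=1/1.5625
for n,z,ps in[("slug",.02,[(307,360),(383,351),(468,349)]),("cover",.018,[(223,253),(314,253),(314,289),(222,289),(229,271),(307,271)]),("small",.012,[(328,217),(387,205),(391,224),(333,238)]),("base",.039,[(486,264),(578,269),(578,309),(484,302),(493,286),(574,288)]),("jig",.009,[(468,256),(592,264),(589,326),(464,317)])]:
    print(n,[np.round(px2w("top",(u*k,v*k),z)[:2],3).tolist() for u,v in ps])
for uv in [(294,256),(295,214),(302,178)]: print("side slug",px2w("side",uv,.02).round(3))
a=cv2.imread('pics/top0.png');c=[a[y:y+75,x:x+100] for x,y in((130,150),(290,150),(170,200),(230,190))]
c=[cv2.resize(i,(400,300),interpolation=cv2.INTER_CUBIC) for i in c]
cv2.imwrite('pics/crops.png',np.vstack([np.hstack(c[:2]),np.hstack(c[2:])]))
E
```

```text
slug [[0.444, 0.153], [0.457, 0.033], [0.459, -0.102]]
cover [[0.621, 0.293], [0.619, 0.145], [0.559, 0.144], [0.561, 0.292], [0.59, 0.282], [0.589, 0.156]]
small [[0.683, 0.123], [0.703, 0.025], [0.67, 0.019], [0.646, 0.114]]
base [[0.593, -0.133], [0.584, -0.281], [0.519, -0.277], [0.531, -0.128], [0.557, -0.143], [0.553, -0.272]]
jig [[0.615, -0.108], [0.6, -0.313], [0.496, -0.301], [0.513, -0.098]]
side slug [0.442 0.152 0.02 ]
side slug [0.457 0.028 0.02 ]
side slug [ 0.458 -0.106  0.02 ]
```

View pics/crops.png

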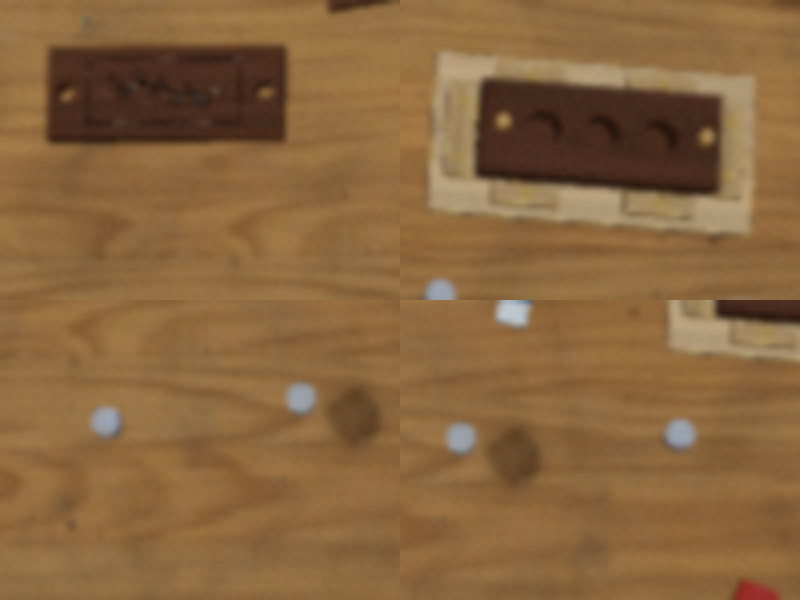

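The crop confirms it: the large cover has two holes (about 148x60 mm), the base sits in the jig with three wells and two dowels, and there are three bright slugs. The top and side cameras agree to about 4 mm. I'll now take close wrist views.

```bash
python3 - <<'E'
from h import *
for nm,p in(("cover",(.59,.219,.11)),("cov0",(.59,.219,.0)),("slug1",(.444,.153,.01)),("slug3",(.459,-.102,.01)),("jig",(.555,-.207,.13)),("jig0",(.555,-.207,.04))):
    for y in(90,-90): 
        q=env.ik(np.array(p),down(np.radians(y)));print(nm,y,None if q is None else np.round(q,2))
E
python3 - <<'E'
from h import *
y=np.radians(-90)
def go(p):
    env.reach(np.array(p),down(y)); print(env.get_state()["clock"])
try:
    go((.59,.219,.118));snap("w_cover")
    go((.455,.153,.12));snap("w_s1")
    go((.555,-.207,.139));snap("w_jig")
except env.MotionError as e: print(e)
E
python3 - <<'E'
import cv2,numpy as np
i=[cv2.imread(f"pics/{n}.png") for n in("w_cover","w_jig")]
cv2.imwrite("pics/v1.png",cv2.resize(np.hstack([a[:,80:430] for a in i]),(800,439)))
E
```

```text
cover 90 [0.15 0.2  0.02 1.4  0.   1.72]
cover -90 [ 0.15  0.2   0.02  1.4   0.   -1.42]
cov0 90 [ 0.15  0.26 -0.11  1.2   0.    1.72]
cov0 -90 [ 0.15  0.26 -0.11  1.2   0.   -1.42]
slug1 90 [ 0.05 -0.24 -0.6   1.22  0.    1.62]
slug1 -90 [ 0.05 -0.24 -0.6   1.22  0.   -1.52]
slug3 90 [-0.5  -0.24 -0.59  1.22  0.    1.07]
slug3 -90 [-0.5  -0.24 -0.59  1.22  0.   -2.07]
jig 90 [-0.58  0.08 -0.07  1.42  0.    0.99]
jig -90 [-0.58  0.08 -0.07  1.42  0.   -2.15]
jig0 90 [-0.58  0.12 -0.19  1.26  0.    0.99]
jig0 -90 [-0.58  0.12 -0.19  1.26  0.   -2.15]
2.4583
3.175
4.625
```

View pics/v1.png

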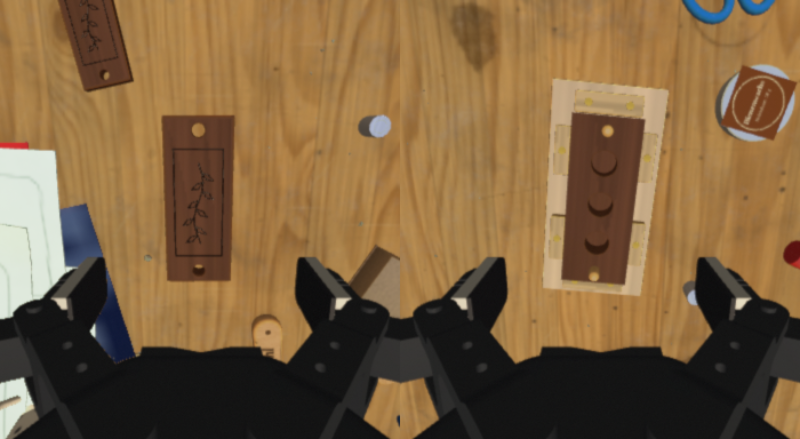

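The left half shows the cover, right side up, with holes at about (198,130) and (198,270). The right half shows the jig, with dowels at (607,130) and (594,276) and wells between them. I'll enlarge both to read the holes, dowels and corners, and detect the slugs in code.

Run:
```python
from h import *
a=cv2.imread("pics/w_cover.png")[95:255,198:308];b=cv2.imread("pics/w_jig.png")[90:250,198:308]
cv2.imwrite("pics/v2.png",np.hstack([cv2.resize(i,None,fx=3.6,fy=3.6,interpolation=cv2.INTER_CUBIC) for i in(a,b)]))
for n in("w_cover","w_s1","w_jig"):
    d=np.load(f"pics/{n}.npz");im=d["im"].astype(int);st={k:d[k] for k in("position","orientation")}
    m=((im[:,:,2]-im[:,:,0]>5)&(im.sum(2)>330)).astype(np.uint8)
    N,L,S,C=cv2.connectedComponentsWithStats(m)
    for i in range(1,N):
        if 60<S[i,4]<1200 : print(n,S[i],C[i].round(1),px2w("wrist",C[i],.02,st).round(4),px2w("wrist",C[i],.01,st).round(4))
```

```text
w_cover [403 101  19  19 264] [411.9 110.1] [0.4441 0.1542 0.02  ] [0.4386 0.1542 0.01  ]
w_cover [499 277  13  19 136] [506.2 288. ] [0.3118 0.3442 0.02  ] [0.3013 0.3515 0.01  ]
w_s1 [152   0  19  20 312] [160.9   8.7] [0.5353 0.0041 0.02  ] [0.5384 0.0009 0.01  ]
w_s1 [245  37  18  21 303] [253.4  46.7] [0.4564 0.0339 0.02  ] [0.4565 0.0319 0.01  ]
w_s1 [259 170  17  17 216] [266.9 178.1] [0.4433 0.1533 0.02  ] [0.4429 0.1558 0.01  ]
w_jig [389  58  30  11 126] [404.5  61.6] [ 0.4117 -0.3159  0.02  ] [ 0.4067 -0.3174  0.01  ]
w_jig [363  67  12  33 120] [367.1  82.1] [ 0.4455 -0.2975  0.02  ] [ 0.4417 -0.2983  0.01  ]
w_jig [412  84  13  29 108] [418.9  97.9] [ 0.3927 -0.2827  0.02  ] [ 0.3871 -0.2831  0.01  ]
w_jig [369 113  28  10 113] [382.1 118.1] [ 0.4268 -0.2633  0.02  ] [ 0.4223 -0.263   0.01  ]
w_jig [332 254   8  12  65] [335.2 259.9] [ 0.4617 -0.1035  0.02  ] [ 0.4585 -0.0976  0.01  ]
```

View pics/v2.png

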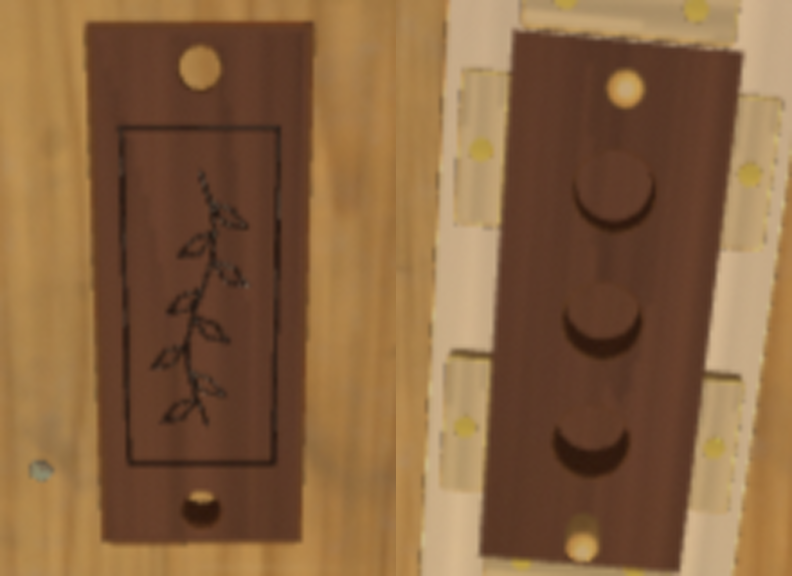

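Left: the cover's hole rims are at (200,67) and (201,509), and its corners at (87,23), (313,22), (301,542) and (104,542). Right: the dowel tips are at (625,88) and (582,546), and the well rims at (614,190), (602,318) and (591,437). I'll fit both poses and check the lengths.

Run:
```python
from h import *
def ld(n):
    d=np.load(f"pics/{n}.npz");return {k:d[k] for k in("position","orientation")}
def P(n,o,pts,z):
    st=ld(n);return np.array([px2w("wrist",(o[0]+(x+.5)/3.6-.5,o[1]+(y+.5)/3.6-.5),z,st)[:2] for x,y in pts])
o=(198,95);h=P("w_cover",o,[(200,67),(201,509)],.018);c=P("w_cover",o,[(87,23),(313,22),(301,542),(104,542)],.018)
print("cover holes",h.round(4),"d",np.linalg.norm(h[0]-h[1]),"mid",h.mean(0),"corner mid",c.mean(0),[np.linalg.norm(c[i]-c[(i+1)%4]).round(4) for i in range(4)])
v=h[0]-h[1];print("yaw",np.degrees(np.arctan2(v[1],v[0])))
v=c[0]+c[1]-c[2]-c[3];print("yaw c",np.degrees(np.arctan2(v[1],v[0])))
o=(198,90)
s=lambda L:[(x-396,y) for x,y in L]
d=P("w_jig",o,s([(625,88),(582,546)]),.053);w=P("w_jig",o,s([(614,190),(602,318),(591,437)]),.039);c=P("w_jig",o,s([(513,31),(742,52),(679,570),(481,555)]),.039)
print("dowels",d.round(4),np.linalg.norm(d[0]-d[1]),"mid",d.mean(0));print("wells",w.round(4),np.linalg.norm(w[0]-w[2]),w.mean(0))
print("corner mid",c.mean(0),[np.linalg.norm(c[i]-c[(i+1)%4]).round(4) for i in range(4)])
for v in(d[0]-d[1],w[0]-w[2],c[0]+c[1]-c[2]-c[3]):print("yaw",np.degrees(np.arctan2(v[1],v[0])))
print(ld("w_cover")["position"],ld("w_jig")["position"])
```

```text
cover holes [[0.5909 0.1569]
 [0.591  0.2823]] d 0.1253988172985315 mid [0.59094613 0.21964904] corner mid [0.59072431 0.21943899] [np.float64(0.058), np.float64(0.1473), np.float64(0.0582), np.float64(0.147)]
yaw -90.01738375734145
yaw c -89.8619967985938
dowels [[ 0.549  -0.2677]
 [ 0.5602 -0.1439]] 0.12430118451275184 mid [ 0.55461996 -0.20584028]
wells [[ 0.5515 -0.2411]
 [ 0.5547 -0.2059]
 [ 0.5578 -0.1709]] 0.0704402656007549 [ 0.55467585 -0.20598619]
corner mid [ 0.55460402 -0.20523955] [np.float64(0.059), np.float64(0.1481), np.float64(0.0587), np.float64(0.1483)]
yaw -95.18216774449596
yaw -95.1596225271329
yaw -95.05464479211254
[0.58988948 0.2193986  0.11810669] [ 0.55517979 -0.2058151   0.13894148]
```

The measurements agree: hole and dowel spacing is about 125 mm, the base sits at (.5547,-.2059) with yaw -95.15°, and the cover is at (.5909,.2195) with yaw -90°. Next is slug 3, into the nearest well.

```bash
cat >> h.py <<'E'
B=np.array([.5547,-.2059]);BY=np.radians(-95.15);BX=np.array([np.cos(BY),np.sin(BY)])
COV=np.array([.5909,.2195])
def look(guess,R,fn):
    env.reach(np.array([*guess,.12]),R);im,st=snap(fn);im=im.astype(int)
    m=((im[:,:,2]-im[:,:,0]>5)&(im.sum(2)>330)).astype(np.uint8)
    N,L,S,C=cv2.connectedComponentsWithStats(m)
    c=[(np.linalg.norm(px2w("wrist",C[i],.02,st)[:2]-guess),i) for i in range(1,N) if 120<S[i,4]<400]
    d,i=min(c);p=px2w("wrist",C[i],.02,st)[:2];print("slug",p.round(4),S[i]);assert d<.015
    return p
def slug(guess,well_x,fn):
    R=down(BY);env.set_gripper(.5,40);p=look(np.array(guess),R,fn)
    env.reach(np.array([*p,.045]),R);env.movel(np.array([*p,.010]),speed=.12)
    env.set_gripper(0.,40);g=env.get_state()["grip_width"];print("grip",g,env.get_state()["gripper_force"])
    assert g>.12
    env.movel(np.array([*p,.09]),speed=.25)
    w=B+BX*well_x
    env.reach(np.array([*w,.075]),R);env.movel(np.array([*w,.055]),speed=.12)
    hit=env.movel(np.array([*w,.041]),speed=.05,threshold=6);s=env.get_state();print("insert hit",hit,s["position"].round(4),s["force"].round(1))
    return hit,w
E
python3 - <<'E'
from h import *
hit,w=slug((.459,-.104),-.036,"s3")
if not hit:
    env.set_gripper(.38);env.movel(np.array([*w,.10]),speed=.25);env.reach(np.array([*B,.139]),down(BY));snap("w_j2")
    a=cv2.imread("pics/w_j2.png")[80:300,150:380];cv2.imwrite("pics/v3.png",cv2.resize(a,None,fx=2.5,fy=2.5))
print(env.get_state()["clock"])
E
```

```text
slug [ 0.4575 -0.1037] [249 170  16  17 216]
grip 0.0014780837864454314 0.0Traceback (most recent call last):
  File "<stdin>", line 2, in <module>
  File "h.py", line 32, in slug
    assert g>.12
           ^^^^^
AssertionError
```

The gripper closed on nothing, so I'll lift and look at the slug.

Run:
```python
from h import *
s=env.get_state();print(s["clock"],s["position"],s["force"])
im,_=snap("miss0")
p=s["position"];env.movel(np.array([p[0],p[1],.12]),speed=.25);env.set_gripper(.5);snap("miss1")
i=[cv2.imread(f"pics/{n}.png")[80:384,100:420] for n in("miss0","miss1")]
cv2.imwrite("pics/v3.png",cv2.resize(np.hstack(i),None,fx=1.25,fy=1.25))
```

```text
7.1667 [ 0.45758263 -0.10375494  0.0101696 ] [ 0.54222241 -0.28679606 -0.50010548]
```

View pics/v3.png

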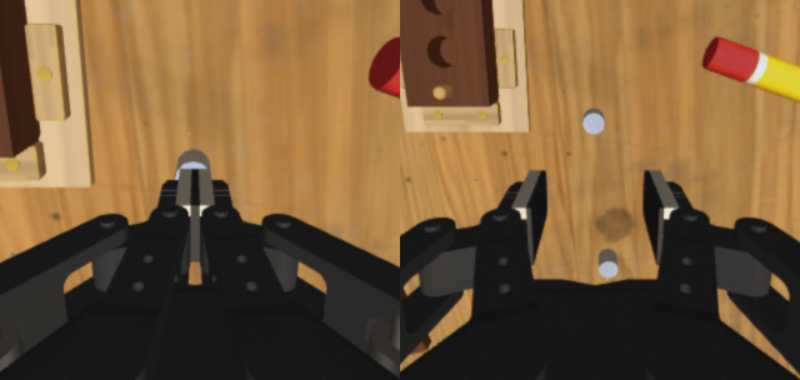

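The slug hasn't moved: it is at (594,122) in the picture taken after lifting, the same pixel as before. The shut fingertips passed above its top, so the tips sit higher than the nominal TCP at this opening. I'll grasp lower and look at it held.

Run:
```python
from h import *
R=down(BY);p=np.array([.4575,-.1037])
env.set_gripper(.4,40)
env.movel(np.array([*p,.03]),speed=.25);hit=env.movel(np.array([*p,.002]),speed=.08,threshold=6)
print("desc",hit,env.get_state()["position"].round(4))
env.set_gripper(0.,40);s=env.get_state();print("grip",s["grip_width"],s["gripper_force"],s["clock"])
snap("g3")
env.movel(np.array([*p,.10]),speed=.25);s=env.get_state();print("grip",s["grip_width"],s["gripper_force"],s["clock"]);snap("g3b")
i=[cv2.imread(f"pics/{n}.png")[130:330,170:340] for n in("g3","g3b")]
cv2.imwrite("pics/v4.png",cv2.resize(np.hstack(i),None,fx=2.3,fy=2.3,interpolation=cv2.INTER_CUBIC))
```

```text
desc False [ 0.4572 -0.1036  0.0018]
grip -0.0012136719027853425 0.0 10.025
grip -0.004813979376463106 0.0 10.6167
```

View pics/v4.png

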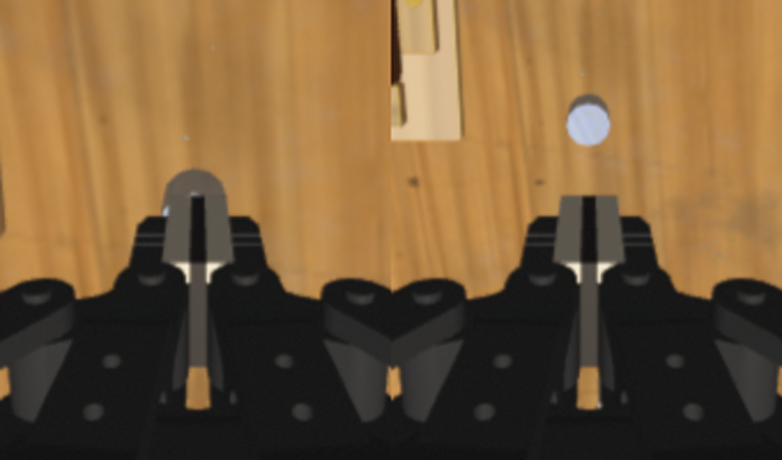

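Left: with the TCP at z = 0.002, the shut fingers hide the slug's top face at about (195,225), so they are above it. Triangulating the fingertip edge (open, v3 at (545,172)) puts the real tips about 25 mm above the reported TCP. I'll check this by touching the slug's known 20 mm top with the shut fingers.

Run:
```python
from h import *
p=np.array([.4575,-.1037])
env.movel(np.array([*p,.01]),speed=.25);hit=env.movel(np.array([*p,-.013]),speed=.03,threshold=3)
s=env.get_state();print("touch",hit,s["position"].round(4),s["force"].round(2),s["clock"])
env.movel(np.array([*p,.03]),speed=.25)
```

```text
touch True [ 0.458  -0.104  -0.0039] [-2.02  0.79  6.13] 11.7083
```

Contact came at TCP z = -0.004, so the tips are 24 mm behind the reported TCP. I'll correct for that.

```bash
python3 - <<'E'
s=open('h.py').read()
s=s.replace("env.set_gripper(.5,40);p=look","env.set_gripper(.4,40);p=look").replace("[*p,.045]","[*p,.02]").replace("[*p,.010]","[*p,-.015]").replace("[*p,.09]","[*p,.07]").replace("[*w,.075]","[*w,.05]").replace("[*w,.055]","[*w,.030]").replace("[*w,.041]","[*w,.0165]")
open('h.py','w').write(s)
E
python3 - <<'E'
from h import *
hit,w=slug((.4575,-.1037),-.036,"s3")
if not hit:
    env.set_gripper(.33);env.movel(np.array([*w,.10]),speed=.25);env.reach(np.array([*B,.139]),down(BY));snap("w_j2")
    a=cv2.imread("pics/w_j2.png")[80:300,150:380];cv2.imwrite("pics/v5.png",cv2.resize(a,None,fx=2.5,fy=2.5))
print(env.get_state()["clock"])
E
```

```text
slug [ 0.4571 -0.1037] [248 171  17  16 213]
grip 0.17320418199029533 38.914361000061035
insert hit True [ 0.5578 -0.17    0.0155] [ 0.2 -1.   5.5]
15.8917
```

The stop came at the bottom of the stroke, past the 0.025 height where a rim hit would occur. So the slug is in the well; I'll release and look.

Run:
```python
from h import *
w=B+BX*-.036
env.movel(np.array([*w,.0175]),speed=.05)
env.set_gripper(.33);env.movel(np.array([*w,.07]),speed=.25);env.reach(np.array([*B,.139]),down(BY));snap("w_j2")
a=cv2.imread("pics/w_j2.png")[80:300,150:380];cv2.imwrite("pics/v5.png",cv2.resize(a,None,fx=2.5,fy=2.5))
print(env.get_state()["clock"])
```

```text
17.2417
```

View pics/v5.png

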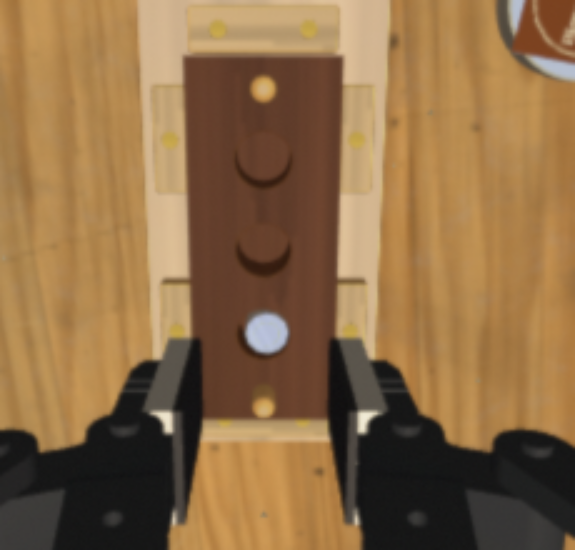

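The slug is in its well at (266,332) and flush, and the other two wells are empty at (263,157) and (263,247). Now slugs 2 and 1.

```bash
sed -i 's/\[\*w,.0165\]/[*w,.0175]/' h.py
python3 - <<'E'
from h import *
for g,x,n in(((.4564,.0339),0.,"s2"),((.4433,.1533),.036,"s1")):
    hit,w=slug(g,x,n)
    z=env.get_state()["position"][2]
    if z>.020: print("rim!");break
    env.set_gripper(.33);env.movel(np.array([*w,.07]),speed=.25);print(env.get_state()["clock"])
else:
    env.reach(np.array([*B,.139]),down(BY));snap("w_j3")
    a=cv2.imread("pics/w_j3.png")[80:300,150:380];cv2.imwrite("pics/v6.png",cv2.resize(a,None,fx=2.6,fy=2.6,interpolation=cv2.INTER_CUBIC))
print(env.get_state()["clock"])
E
```

```text
slug [0.4563 0.0325] [247 170  17  16 215]
grip 0.17125366038482995 38.913817405700684
insert hit False [ 0.5544 -0.2057  0.0172] [ 0.8  0.8 -0. ]
22.6333
slug [0.4428 0.1532] [247 171  17  17 216]
grip 0.17296575468712153 38.912179470062256
insert hit False [ 0.5512 -0.2416  0.0172] [-0.6 -0.5 -0.2]
28.9333
29.3917
```

View pics/v6.png

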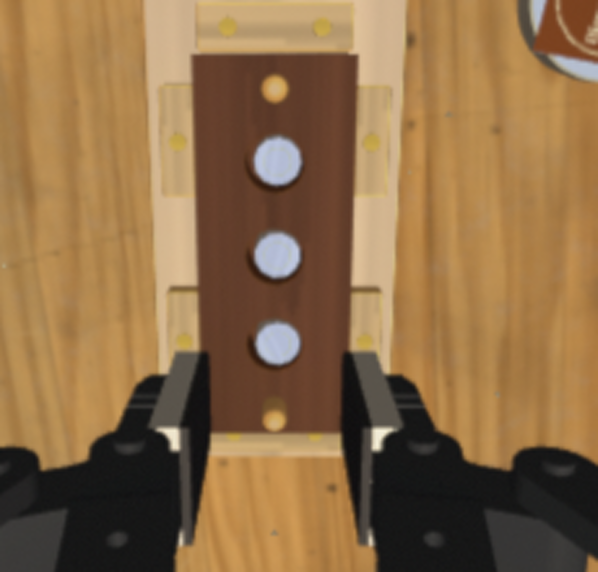

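All three slugs sit in their wells at (277,160), (277,254) and (277,343), and the dowel tips are at (274,88) and (274,420). I'll recompute the base centre from those tips, then grip the cover.

Run:
```python
from h import *
d=np.load("pics/w_j3.npz");st={k:d[k] for k in("position","orientation")}
P=np.array([px2w("wrist",(150+(x+.5)/2.6-.5,80+(y+.5)/2.6-.5),.053,st)[:2] for x,y in((274,88),(274,420))])
v=P[0]-P[1];print("base",P.mean(0).round(4),np.linalg.norm(v),np.degrees(np.arctan2(v[1],v[0])))
R=down(np.radians(-90.))
env.set_gripper(.9,100);env.reach(np.array([*COV,.03]),R)
hit=env.movel(np.array([*COV,-.024]),speed=.08,threshold=6);print("desc",hit,env.get_state()["position"].round(4))
env.set_gripper(0.,100);s=env.get_state();print("grip",s["grip_width"],s["gripper_force"],s["force"].round(1),s["position"].round(4),s["clock"])
```

```text
base [ 0.5544 -0.2058] 0.12434420439639418 -95.15399203994617
desc False [ 0.5912  0.2196 -0.0236]
grip 0.6740864411356712 107.4887216091156 [-0.6 -0.2  8.1] [ 0.592   0.2197 -0.0223] 32.6667
```

Run:
```python
from h import *
env.set_gripper(.85);env.movel(np.array([*COV,-.018]),speed=.05)
env.set_gripper(0.,100);s=env.get_state();zg=s["position"][2];print("grip",s["grip_width"],s["gripper_force"],s["force"].round(1),s["position"].round(4))
env.movel(np.array([*COV,.06]),speed=.2);print(env.get_state()["grip_width"])
b=np.array([.5545,-.20585]);R=down(BY)
env.reach(np.array([*b,.08]),R);env.movel(np.array([*b,zg+.060]),speed=.12)
s=env.get_state();print(s["position"].round(4),s["clock"])
hit=env.movel(np.array([*b,zg+.040]),speed=.03,threshold=8)
s=env.get_state();print("zg",zg,"hit",hit,"gap",s["position"][2]-zg-.039,s["position"].round(4),s["force"].round(1),s["ft_torque"].round(2),s["clock"])
```

```text
grip 0.6624595549926657 106.50614261627197 [-1.8 -0.9  9.6] [ 0.5914  0.2196 -0.0168]
0.6632282000443612
[ 0.5543 -0.2052  0.0429] 36.0917
zg -0.016821043550066347 hit False gap 0.000875378318037516 [ 0.5543 -0.2058  0.0231] [ 1.9  0.  -0.7] [ 0.1  -0.34 -0.07] 36.9083
```

It slid over both dowels with no contact force. Now I'll press it home.

Run:
```python
from h import *
s=env.get_state();b=np.array([.5545,-.20585]);zg=-.0168
z=zg+.040;env.set_gripper(0.,120)
for i in range(16):
    z-=.001;env.movel(np.array([*b,z]),speed=.03);s=env.get_state()
    print(round(z-zg-.039,4),round(s["position"][2]-zg-.039,4),s["force"].round(1),s["grip_width"].round(4))
    if s["force"][2]>25: break
env.hold(.5);s=env.get_state();print(s["force"],s["ft_torque"].round(2),s["position"].round(4),s["clock"])
snap("fin");a=env.camera("side");c=cv2.resize(a[120:190,230:310,::-1],(400,350),interpolation=cv2.INTER_CUBIC)
w=cv2.resize(cv2.imread("pics/fin.png")[60:340,100:420],(400,350));cv2.imwrite("pics/v7.png",np.hstack([c,w]))
```

```text
Traceback (most recent call last):
AttributeError: 'float' object has no attribute 'round'
```

Run:
```python
from h import *
b=np.array([.5545,-.20585]);zg=-.0168
z=zg+.039
for i in range(16):
    z-=.001;env.movel(np.array([*b,z]),speed=.03);s=env.get_state()
    print(round(z-zg-.039,4),round(s["position"][2]-zg-.039,4),s["force"].round(1),round(s["grip_width"],4))
    if s["force"][2]>25: break
env.hold(.5);s=env.get_state();print(s["force"],s["ft_torque"].round(2),s["position"].round(4),s["clock"])
snap("fin");a=env.camera("side");c=cv2.resize(a[120:190,230:310,::-1],(400,350),interpolation=cv2.INTER_CUBIC)
w=cv2.resize(cv2.imread("pics/fin.png")[60:340,100:420],(400,350));cv2.imwrite("pics/v7.png",np.hstack([c,w]))
```

```text
-0.001 0.0002 [-4.8  3.3 11.3] 0.656
-0.002 0.0002 [-8.7  3.5 19.8] 0.6501
-0.003 0.0001 [-12.    5.3  26.5] 0.6548
[-11.03783948   7.40038672  26.45296203] [ 1.42  2.61 -0.04] [ 0.5545 -0.206   0.0223] 38.625
```

View pics/v7.png

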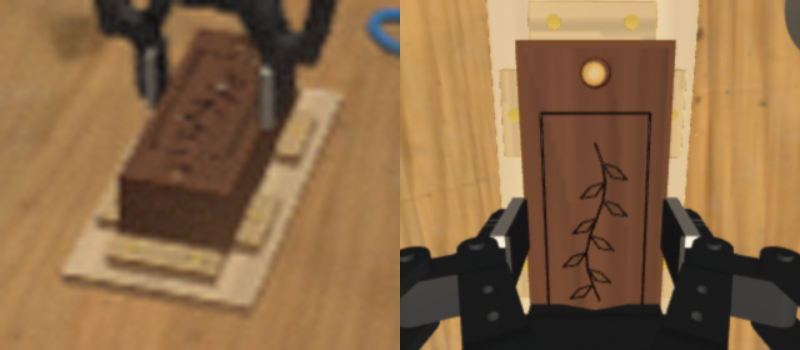

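The cover stops hard 0.1 mm from the calculated seated height. The side view shows no gap, and the dowel is centred in its hole at (595,72). The arm is pressing with 26 N and still gripping, so I'll hand in.

```bash
python3 -c "
from rig import env
s=env.get_state();print(s['force'],s['grip_width'],s['clock']);print(env.job_done())"
```

```text
[-11.01627535   7.39112344  26.44879913] 0.6538029157303841 38.725
the job is handed in; nothing more can be done
None
```

The job is handed in at 38.7 s: all three slugs are in their wells and the cover is fully home on the dowels, decoration up, still gripped and pressed down with about 26 N; I never touched the sanding block, wax tin or eraser.

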